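# Park the glove carton in the corner of the trolley rail

### The job

Without gripping or lifting it, push the large glove carton across the trolley top until its long side lies flat against the metal rail and its end is up against the rectangular end stop (not the round pole socket), leaving no gap at either. Leave the small carton, pump bottle, pulse meter, jar and tape roll where they stand.

Things in the scene. Friction and masses are not known exactly. Their poses are not given: they have to be found in the camera images.
- carton: the glove-dispenser carton to be pushed: the larger loose white-paper carton with a blue band and a dark oval slot in its top, 105 (its x) x 220 (its y) x 65 mm high, about 0.3 to 0.65 kg, standing loose; origin: centre of its underside; z up. Either long side may go to the rail.
- rail: fixed straight metal bar on the table, 600 mm long (its y), 12 mm thick, 45 mm high. Origin: at table height, at mid-length, ON THE FACE that looks towards the robot; its x points through the bar, away from the robot; its y runs along that face. It stands turned by up to 0.12 rad.
- stop: fixed rectangular metal end stop in front of one end of the rail, 78 (its x, square to the rail) x 24 (its y, along the rail) x 45 mm high, touching the rail; it may be at the left or the right end. Origin: centre of its underside; axes parallel to the rail's. Its inner face lies 12 mm from the origin, 240 mm from the rail's middle.
- socket: fixed round metal pole socket in front of the rail's other end, 34 mm across on a 56 mm flange 6 mm thick, 55 mm high, its centre 252 mm from the rail's middle; it is not the stop. Origin: centre of underside.
- small_carton: small closed white-paper carton with a blue band, 75 x 130 x 50 mm, without a slot; origin: centre of underside. Leave alone.
- pump_bottle: white pump-dispenser bottle, 64 mm across, 175 mm tall; origin: centre of underside. Leave alone.
- oximeter: small white-and-grey finger-clip pulse meter lying flat, 60 x 34 x 30 mm; origin: centre of underside. Leave alone.
- pill_jar: small amber jar, 40 mm across, 55 mm tall, standing near the working area; origin: centre of underside. Leave alone.
- tape_roll: roll of white tape lying flat, 48 mm across, 25 mm tall, near the working area; origin: centre of underside. Leave alone.
Things that resemble listed ones, but are neither listed nor needed, are in the scene too. What is shaped like the stop but purple is not meant.

How it is judged:
By the outcome, as a careful person would: the job done as asked, in the order asked, and still so for the second after the job is handed in, with the robot touching nothing.
It also fails if it takes over 48 s, if anything falls off the work surface, if the arm or the gripper's body presses on something with over 40 N, if the wrist force passes 120 N, or if a joint passes its speed limit or range.

### The arm

A 6-joint arm with a two-finger parallel gripper is mounted at the origin on the work surface. World frame = base frame: x ahead of the robot, y to its left, z up, the work surface at z = 0. Lengths are in m, angles in rad, forces in N, time in s.
With the tool pointing down it reaches from about 0.3 to 0.875 m from the base axis. Payload 4.2 kg.
Tool frame: the origin (TCP) lies midway between the tips of the shut fingers; the grasp point (between the pads) lies 19 mm behind it (manip.grasp_offset is the distance from the TCP to the grasp point, in m); z points along the fingers, y is the line along which they close (so a half turn about z gives the same grasp; the last joint's range is limited). The gripper opens to 85 mm and grips with 20 to 120 N. Pads are 22 mm wide; open, the fingers measure 114 mm over their backs; the gripper's body (76 mm by 85 mm) begins 54 mm behind the grasp point. The pads swing forward as they close: fully open they stand 13 mm farther back than shut.
Start: joints at [-1.258, 0.32, 1.565, -0, 1.257, -0.02], TCP at [0.188, -0.543, 0.206] pointing down, gripper open.
Joint ranges: [-3.11, 3.11], [-0.84, 2.01], [0.21, 2.61], [-1.34, 4.49], [0.05, 2.63], [-2.56, 2.56]. Speed limits (rad/s): [2.57, 2.57, 3.14, 3.14, 3.14, 3.14].

### API

Orientations are given as [roll, pitch, yaw] about the fixed x, y, z axes, in that order (R = Rz(yaw) Ry(pitch) Rx(roll)).
In Python, from bench import manip gives the robot as it stands.
- The arm moves only by the tool send_rows, never from a script. Its argument "targets" is a list of rows, each a list of 2 entries, a list of its own where there are three numbers: the shift along the tool's x, y, z in m, then the turn about the tool's z in rad. A call has 1 to 8 rows; each row shifts and turns the commanded pose from where the row before left it, along the tool's axes as they then stand; what a row does not reach is not made up. A row lasts 1/8 s, in which the tool goes at most 62.5 mm and 10.7 degrees, less where a joint would pass 70% of its speed; a pose out of reach is approached as far as the arm can. A call is refused whole if a number of a shift passes 0.0625 or a number of a turn 0.188, either way. A call with a gripper value outside its range is refused whole. "hand" is the finger opening in m, from 0 to 0.0854, set as the call begins (left out, the last holds). The fingers move at their own pace and stop on an object; the grip force is fixed at half the most. Time passes only in rows, so rows that do not move let the fingers close. It gives the time, the measured TCP pose, the force, the opening and the grip force at its end, in the units of the state.
- manip.observe(): the state, without advancing time (a new reading comes with each control period).
- manip.snapshot(name): name is "scene" or "top" or "wrist"; returns the picture (420x560x3 uint8, blue, green, red); there is no depth.
- manip.calibration(name): a dict with "K" (3x3 intrinsics, pixels), "rvec" (rotation vector, rad) and "tvec" (3), from world to camera coordinates, as OpenCV has them. Camera axes: x right, y down, z forward; pixel columns grow to the right and rows downward; lengths in m; the calibration is good to about 2 mm. The wrist camera is an equidistant fisheye: a pixel r from the principal point sees the ray r / f radians off the axis. A picture is of the moment at which its call begins: read the wrist's pose just before it. calibration takes no time and is no camera call; for the wrist camera it gives the pose at the moment of the call.
- manip.sign_off(): hands the job in; it is judged then, once.
Trained networks look in the newest picture that a camera, given by its name, has taken for a name from the list of things; names that differ only in an ending like _2 or _b are one class to them, and where a whole thing is asked for, a point or a joint stands for the part that bears it (a point fixed in the world has none). Each returns a list of dicts, best first, with "confidence" (0 to 1); they miss things now and then, are a little off and sometimes report something else, mostly with a low value. They report only what shows in the picture. A call takes as long as a camera call. They do not tell look-alikes from the thing itself.
- manip.find_in(camera, query): "location" ([column, row] in pixels, amid what is visible of it).
- manip.spot_point(camera, query): "location" ([column, row] in pixels: a listed point, or the origin of a listed thing).
The state is a dict: "time": time; "joint_positions": joint angles; "joint_vel": joint speeds; "joint_efforts": joint torques, N m; "eef_pos": TCP position; "eef_rot": TCP orientation; "force": force on the tool from outside, world axes, zero at the start; "moment": the same for the moment, N m; "opening": opening from 0.0 (shut) to 1.0 (fully open); "grip_force": force on a finger pad.
Only numpy, scipy, OpenCV 4.12 (cv2) and the standard library are available. Lean on these libraries where they do the work, as an engineer would, in place of code of your own. Each camera call takes 0.05 s, during which the arm holds its last target. There are 200 camera calls.

## Working session

There is one attempt and no reset: what is moved stays moved. The work goes in short steps, Python scripts to look and compute and a tool call to move; the robot and the scene stay as the last step left them, time stands still between calls to the robot, and variables do not carry over. Pictures are saved under pics/ and viewed, at most 10 in all, crops included, and the job is handed in when it is done.

Besides the shell and the picture viewer there is one more tool, called as name(argument=value, ...) on one line, values as JSON. send_rows: Moves the arm, as the interface text tells. Its arguments: {"type":"object","properties":{"targets":{"type":"array"},"hand":{"type":"number"}},"required":["targets"]}

```bash
mkdir -p pics; ls; cat > h.py <<'E'
import numpy as np, cv2
from bench import manip
def ray2plane(cam,px,z):
    c=manip.calibration(cam);K=np.array(c["K"]);R=cv2.Rodrigues(np.array(c["rvec"],float))[0];t=np.array(c["tvec"],float).ravel()
    d=R.T@np.linalg.inv(K)@np.array([px[0],px[1],1.]);o=-R.T@t
    return (o+d*(z-o[2])/d[2])[:2]
def proj(cam,P):
    c=manip.calibration(cam)
    return cv2.projectPoints(np.array(P,float),np.array(c["rvec"],float),np.array(c["tvec"],float),np.array(c["K"],float),None)[0][:,0]
E
python3 - <<'E'
from h import *
for n in ("top","scene"):
    cv2.imwrite(f"pics/{n}0.png",manip.snapshot(n))
for q in ["carton","rail","stop","socket","small_carton","pill_jar","tape_roll","pump_bottle","oximeter"]:
    r=manip.spot_point("top",q)
    print(q,[(np.round(a["location"]),round(a["confidence"],2),ray2plane("top",a["location"],0).round(3)) for a in r[:3]])
print(manip.observe())
E
```

```text
pics
carton [(array([274., 218.]), 0.89, array([ 0.516, -0.036]))]
rail [(array([255., 163.]), 0.56, array([0.671, 0.014]))]
stop [(array([389., 142.]), 0.95, array([ 0.726, -0.363])), (array([389., 188.]), 0.83, array([ 0.595, -0.359])), (array([437., 192.]), 0.63, array([ 0.581, -0.494]))]
socket [(array([170., 174.]), 0.91, array([0.642, 0.251]))]
small_carton [(array([408., 269.]), 0.79, array([ 0.371, -0.405]))]
pill_jar [(array([176., 234.]), 0.48, array([0.474, 0.235]))]
tape_roll [(array([330., 240.]), 0.44, array([ 0.452, -0.19 ]))]
pump_bottle [(array([119., 273.]), 0.9, array([0.371, 0.391])), (array([349., 177.]), 0.34, array([ 0.629, -0.248])), (array([177., 236.]), 0.31, array([0.471, 0.233]))]
oximeter [(array([132., 228.]), 0.59, array([0.494, 0.357]))]
{'time': 0.55, 'joint_positions': array([-1.25799913e+00,  3.19614284e-01,  1.56450562e+00, -2.00706107e-05,
        1.25742253e+00, -2.00095266e-02]), 'joint_vel': array([-2.52595076e-04,  6.94332320e-05, -1.34953277e-03, -1.04513928e-03,
        9.92377253e-04, -6.74922287e-04]), 'joint_efforts': array([ 1.50955320e-04, -4.15115154e+01, -2.34280711e+01, -2.10489546e-06,
        6.23903852e-04,  1.62536097e-06]), 'eef_pos': array([ 0.18784224, -0.54345946,  0.20582754]), 'eef_rot': array([3.14154283e+00, 2.00944457e-05, 3.32812907e-01]), 'force': array([ 0.37506062,  0.50162744, -0.39859794]), 'moment': array([-0.00683036,  0.00482403, -0.01888777]), 'grip_force': 0.0, 'opening': 1.0021311999604527}
```

View pics/top0.png

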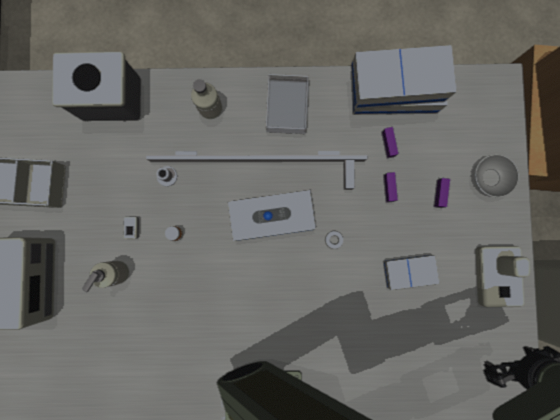

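View pics/scene0.png

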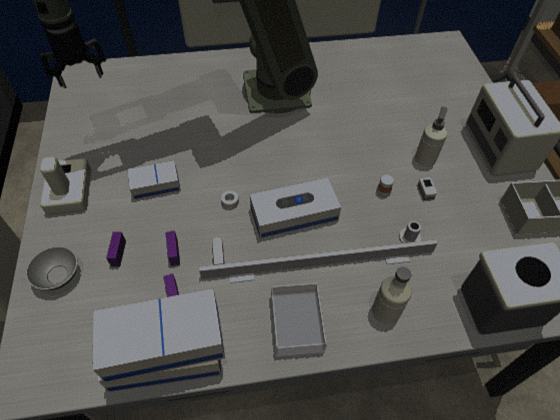

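The top view shows the rail spanning (148,158) to (366,158), with the real stop at its right end at (349,174) and the socket at (166,177). The carton is at (272,216), the tape roll at (335,240) and the jar at (172,234). I'll zoom in for the corners.

```bash
python3 - <<'E'
import cv2
i=cv2.imread("pics/top0.png")[145:255,140:380]
cv2.imwrite("pics/crop.png",cv2.resize(i,None,fx=3.333,fy=3.333,interpolation=cv2.INTER_CUBIC))
E
```

```text
(no output)
```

View pics/crop.png

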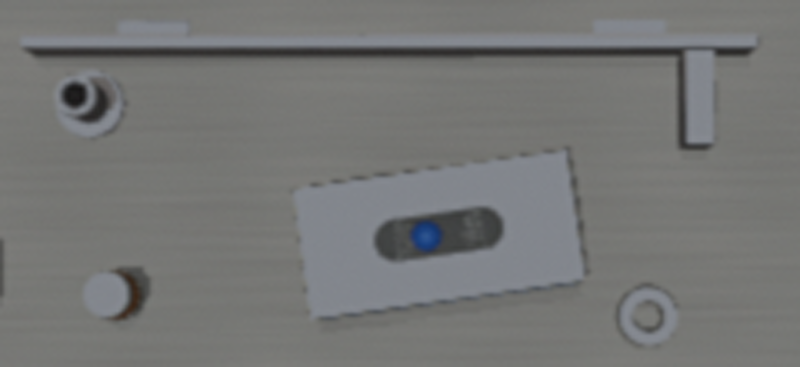

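```bash
cat >> h.py <<'E'
def locate(pts,z,cam="top"): return np.array([ray2plane(cam,p,z) for p in pts])
E
python3 - <<'E'
from h import *
f=lambda L:[(140+(x+.5)/3.333-.5,145+(y+.5)/3.333-.5) for x,y in L]
print("carton top",locate(f([(297,189),(570,150),(584,280),(316,319)]),.065).round(3))
print("rail front top",locate(f([(35,50),(755,47)]),.045).round(3))
print("rail back top",locate(f([(25,39),(757,35)]),.045).round(3))
print("stop top",locate(f([(686,50),(713,50),(713,145),(686,145)]),.045).round(3))
print("tape",locate(f([(648,316)]),.025).round(3),"jar",locate(f([(106,295)]),.055).round(3))
P=locate(f([(297,189),(570,150),(584,280),(316,319)]),.065);c=P.mean(0);print(c,np.linalg.norm(P[0]-P[1]),np.linalg.norm(P[1]-P[2]))
for a,b in((3,2),(0,1),(3,0),(2,1)): d=P[b]-P[a];print(np.arctan2(d[1],d[0]))
E
```

```text
carton top [[ 0.558  0.081]
 [ 0.586 -0.136]
 [ 0.482 -0.145]
 [ 0.455  0.067]]
rail front top [[ 0.676  0.295]
 [ 0.67  -0.29 ]]
rail back top [[ 0.685  0.303]
 [ 0.68  -0.291]]
stop top [[ 0.669 -0.233]
 [ 0.668 -0.255]
 [ 0.591 -0.253]
 [ 0.591 -0.231]]
tape [[ 0.454 -0.2  ]] jar [[0.476 0.234]]
[ 0.52018548 -0.03335123] 0.2189802694350766 0.10382844263989359
-1.4401893285799054
-1.4416005866900583
0.13940185122629598
0.08734265886693093
```

Rail yaw is about -0.01, with its face at x≈0.673. The stop's inner face is at y≈-0.231. The carton is at (0.520, -0.033) with yaw +0.125, so its target is (0.620, -0.121). First I'll turn and move the tool behind the carton.

send_rows(targets=[[[0, 0, 0], 0.17], [[0, 0, 0], 0.17], [[0.02, -0.05, 0], 0], [[0.02, -0.05, 0], 0], [[0.02, -0.05, 0], 0], [[0.02, -0.05, 0], 0], [[0.03, -0.05, 0], 0], [[0.03, -0.05, 0], 0]], hand=0.0854)

```text
time: 1.55
eef_pos: [0.3307, -0.243, 0.2062]
eef_rot: [3.141, -0.001, -0.008]
force: [0.5, -0.5, -0.2]
opening: 1.0
grip_force: 0.0
```

send_rows(targets=[[[0.03, -0.05, 0], 0], [[0.02, -0.05, 0], 0], [[0.01, -0.05, 0], 0], [[0, -0.05, 0], 0], [[0, 0, 0], 0]])

```text
time: 2.17
eef_pos: [0.3913, -0.0424, 0.2059]
eef_rot: [-3.141, -0.0, -0.002]
force: [0.5, -0.7, -0.2]
opening: 1.003
grip_force: 0.0
```

send_rows(targets=[[[0, 0, 0.05], 0.01], [[0, 0, 0.05], 0], [[0, 0, 0.05], 0], [[0, 0, 0.042], 0], [[0, 0, 0], 0]])

```text
time: 2.8
eef_pos: [0.3892, -0.0455, 0.0119]
eef_rot: [-3.141, 0.007, -0.018]
force: [0.1, -0.3, 0.8]
opening: 0.998
grip_force: 0.0
```

send_rows(targets=[[[0.015, 0, 0], 0], [[0.015, 0, 0], 0], [[0.01, 0, 0], 0], [[0.01, 0, 0], 0], [[0.01, 0, 0], 0], [[0.01, 0, 0], 0], [[0.01, 0, 0], 0], [[0.01, 0, 0], 0]])

```text
time: 3.8
eef_pos: [0.4818, -0.0464, 0.0136]
eef_rot: [3.142, 0.0, -0.017]
force: [-1.9, 0.1, 0.5]
opening: 1.001
grip_force: 1.1
```

send_rows(targets=[[[0.01, 0, 0], 0], [[0.01, 0, 0], 0], [[0.01, 0, 0], 0], [[0.01, 0, 0], 0], [[0.008, 0, 0], 0], [[0, 0, 0], 0]])

```text
time: 4.55
eef_pos: [0.531, -0.0474, 0.014]
eef_rot: [3.141, -0.002, -0.017]
force: [-0.2, -0.6, 0.0]
opening: 1.002
grip_force: 0.0
```

```bash
python3 - <<'E'
from h import *
i=manip.snapshot("top");cv2.imwrite("pics/t1.png",i)
cv2.imwrite("pics/crop1.png",cv2.resize(i[145:255,140:380],None,fx=3.333,fy=3.333,interpolation=cv2.INTER_CUBIC))
E
```

```text
(no output)
```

View pics/crop1.png

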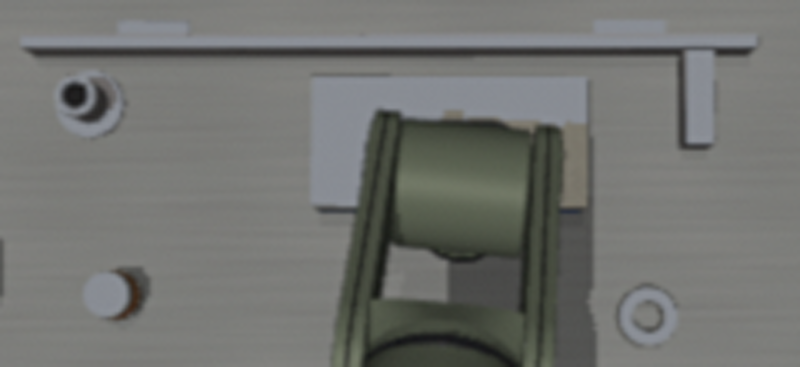

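The carton is now parallel to the rail, with top corners at crop (312,76), (588,77) and (313,207). A gap remains at the rail and on the stop side.

```bash
python3 - <<'E'
from h import *
f=lambda L:[(140+(x+.5)/3.333-.5,145+(y+.5)/3.333-.5) for x,y in L]
print(locate(f([(312,76),(588,77),(313,207),(587,207)]),.065).round(3))
E
```

```text
[[ 0.648  0.069]
 [ 0.644 -0.152]
 [ 0.543  0.069]
 [ 0.54  -0.149]]
```

send_rows(targets=[[[0.01, 0, 0], 0], [[0.008, 0, 0], 0], [[0, 0, 0], 0], [[-0.03, 0, 0], 0], [[-0.03, 0, 0], 0], [[0, 0, -0.05], 0], [[0, 0, -0.05], 0], [[0, 0, -0.05], 0]])

```text
time: 5.6
eef_pos: [0.4881, -0.0466, 0.1658]
eef_rot: [3.141, -0.002, -0.017]
force: [0.9, 0.5, -0.0]
opening: 0.997
grip_force: 0.0
```

send_rows(targets=[[[0.03, -0.045, 0], 0], [[0.045, -0.045, 0], 0], [[0.045, -0.045, 0], 0], [[0, -0.045, 0], 0], [[0, 0, 0], 0.17], [[0, 0, 0], 0.17], [[0, 0, 0], 0.17], [[0, 0, 0], 0.17]], hand=0.05)

```text
time: 6.6
eef_pos: [0.6096, 0.13, 0.164]
eef_rot: [-3.14, -0.001, -0.703]
force: [-0.2, -0.2, -0.5]
opening: 0.586
grip_force: 0.0
```

send_rows(targets=[[[0, 0, 0], 0.17], [[0, 0, 0], 0.17], [[0, 0, 0], 0.17], [[0, 0, 0], 0.17], [[0, 0, 0], 0.17], [[0, 0, 0], 0.04], [[0, 0, 0], 0]])

```text
time: 7.48
eef_pos: [0.5889, -0.0153, 0.1262]
eef_rot: [-3.036, 0.234, -1.308]
force: [-0.6, 0.9, -0.3]
opening: 0.582
grip_force: 0.0
```

```bash
python3 -c "
from h import *
s=manip.observe();print(s['joint_positions'].round(3),s['joint_vel'].round(2),s['eef_pos'],s['eef_rot'])"
```

```text
[-0.194  0.403  1.679  0.291  1.086  2.557] [ 0.03 -0.   -0.02  0.    0.   -0.  ] [ 0.5888737  -0.01528364  0.12619709] [-3.03649661  0.23434356 -1.3076832 ]
```

send_rows(targets=[[[0, 0, 0], -0.17], [[0, 0, 0], -0.17], [[0, 0, 0], -0.17], [[0, 0, 0], 0]])

```text
time: 7.98
eef_pos: [0.5894, -0.0136, 0.1267]
eef_rot: [-2.935, 0.153, -0.793]
force: [-0.1, 0.4, 0.7]
opening: 0.581
grip_force: 0.0
```

```bash
python3 -c "
from h import *
s=manip.observe();print(s['joint_positions'].round(3),s['eef_pos'],s['eef_rot'])"
```

```text
[-0.191  0.403  1.678  0.291  1.086  2.049] [ 0.58936885 -0.01359043  0.1267322 ] [-2.93502405  0.1529748  -0.79290048]
```

Joint 6 hit its upper limit and the IK tilted the tool. I'll lift and then run the same thing mirrored at the lower limit to take the tilt out.

send_rows(targets=[[[0, 0, -0.05], -0.18], [[0, 0, -0.05], -0.18], [[0, 0, 0], -0.18], [[0, 0, 0], -0.18], [[0, 0, 0], -0.18], [[0, 0, 0], -0.18], [[0, 0, 0], -0.18], [[0, 0, 0], -0.18]])

```text
time: 8.98
eef_pos: [0.5849, -0.0392, 0.2232]
eef_rot: [-2.96, -0.182, 0.618]
force: [-0.3, -0.8, 0.2]
opening: 0.582
grip_force: 0.0
```

send_rows(targets=[[[0, 0, 0], -0.18], [[0, 0, 0], -0.18], [[0, 0, 0], -0.18], [[0, 0, 0], -0.18], [[0, 0, 0], -0.18], [[0, 0, 0], -0.18], [[0, 0, 0], -0.18], [[0, 0, 0], -0.18]])

```text
time: 9.98
eef_pos: [0.5849, -0.0391, 0.2232]
eef_rot: [2.981, -0.201, 2.091]
force: [-0.1, 0.0, 0.3]
opening: 0.584
grip_force: 0.0
```

send_rows(targets=[[[0, 0, 0], -0.18], [[0, 0, 0], -0.18], [[0, 0, 0], -0.18], [[0, 0, 0], -0.18], [[0, 0, 0], -0.18], [[0, 0, 0], -0.18], [[0, 0, 0], -0.18], [[0, 0, 0], -0.18]])

```text
time: 10.98
eef_pos: [0.5849, -0.0391, 0.2232]
eef_rot: [2.92, 0.13, -2.783]
force: [-0.3, 0.7, 0.2]
opening: 0.586
grip_force: 0.0
```

```bash
cat >st.py <<'E'
from h import *
from scipy.spatial.transform import Rotation as R
s=manip.observe();r=R.from_euler('xyz',s['eef_rot']).as_matrix()
print(s['time'],s['joint_positions'].round(3),s['eef_pos'].round(4),s['eef_rot'].round(3),"z",r[:,2].round(3))
E
python3 st.py
```

```text
10.975 [-0.236  0.331  1.532  0.265  1.307 -2.253] [ 0.5849 -0.0391  0.2232] [ 2.92   0.13  -2.783] z [ 0.041  0.25  -0.967]
```

send_rows(targets=[[[0, 0, 0], -0.18], [[0, 0, 0], -0.18], [[0, 0, 0], -0.18], [[0, 0, 0], -0.1]])

```text
time: 11.48
eef_pos: [0.5999, 0.0313, 0.2432]
eef_rot: [3.062, 0.14, -2.261]
force: [-0.2, 0.5, -0.3]
opening: 0.585
grip_force: 0.0
```

```bash
python3 st.py
```

```text
11.475 [-0.058  0.327  1.47   0.165  1.33  -2.554] [0.5999 0.0313 0.2432] [ 3.062  0.14  -2.261] z [ 0.027  0.158 -0.987]
```

Working: the tilt drops from 0.25 to 0.16. I'll keep going.

send_rows(targets=[[[0, 0, 0], -0.18], [[0, 0, 0], -0.18], [[0, 0, 0], -0.1]])

```text
time: 11.85
eef_pos: [0.5917, 0.1332, 0.2524]
eef_rot: [-3.114, 0.042, -1.971]
force: [-1.4, 0.4, -0.6]
opening: 0.587
grip_force: 0.0
```

```bash
python3 st.py
```

```text
11.85 [ 0.192  0.32   1.447  0.02   1.328 -2.554] [0.5917 0.1332 0.2524] [-3.114  0.042 -1.971] z [ 0.041  0.028 -0.999]
```

send_rows(targets=[[[0, 0, 0], 0.1725], [[0, 0, 0], 0.1725], [[0, 0, 0], 0.1725], [[0, 0, 0], 0.1725], [[0, 0, 0], 0.1725], [[0, 0, 0], 0.1725], [[0, 0, 0], 0.1725], [[0, 0, 0], 0.1725]])

```text
time: 12.85
eef_pos: [0.5918, 0.131, 0.252]
eef_rot: [3.105, 0.033, 2.921]
force: [-0.0, -0.3, -0.5]
opening: 0.58
grip_force: 0.0
```

send_rows(targets=[[[0, 0, 0], 0.1725], [[0, 0, 0], 0.1725], [[0, 0, 0], 0.1725], [[0, 0, 0], 0.1725], [[0, 0, 0], 0.1725], [[0, 0, 0], 0.1725], [[0, 0, 0], 0.1725], [[0, 0, 0], 0.1725]])

```text
time: 13.85
eef_pos: [0.5918, 0.131, 0.252]
eef_rot: [3.102, -0.029, 1.542]
force: [0.1, -0.6, -1.1]
opening: 0.585
grip_force: 0.0
```

```bash
python3 st.py; python3 -c "
from h import *
i=manip.snapshot('top')
cv2.imwrite('pics/crop2.png',cv2.resize(i[145:255,140:380],None,fx=3.333,fy=3.333,interpolation=cv2.INTER_CUBIC))"
```

```text
13.85 [0.187 0.321 1.448 0.021 1.328 0.212] [0.5918 0.131  0.252 ] [ 3.102 -0.029  1.542] z [ 0.04   0.028 -0.999]
```

View pics/crop2.png

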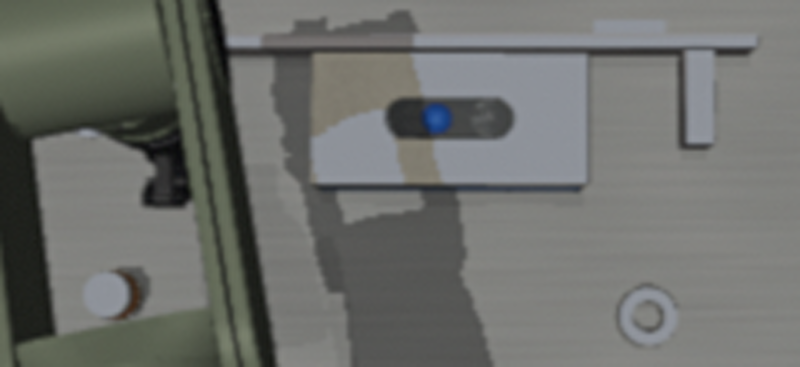

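The carton is parallel to the rail with about 6 mm to spare, its left end at crop x=313 and its right end at 587. The stop face is at about 684. Next I'll descend at the carton's left end and push along -y.

send_rows(targets=[[[0, 0.009, 0], -0.018], [[0, 0, 0.05], 0], [[0, 0, 0.05], 0], [[0, 0, 0.05], 0], [[0, 0, 0.05], 0], [[0, 0, 0.035], 0], [[0, 0, 0], 0]])

```text
time: 14.78
eef_pos: [0.6084, 0.1361, 0.0143]
eef_rot: [3.108, -0.027, 1.569]
force: [0.7, 0.1, 0.8]
opening: 0.584
grip_force: 0.0
```

send_rows(targets=[[[-0.02, 0, 0], 0], [[-0.015, 0, 0], 0], [[-0.01, 0, 0], 0], [[-0.01, 0, 0], 0], [[-0.01, 0, 0], 0], [[-0.01, 0, 0], 0], [[-0.01, 0, 0], 0], [[-0.01, 0, 0], 0]])

```text
time: 15.78
eef_pos: [0.6097, 0.0407, 0.0146]
eef_rot: [3.102, -0.028, 1.568]
force: [-0.3, 3.9, 3.9]
opening: 0.587
grip_force: 2.3
```

send_rows(targets=[[[-0.01, 0, 0], 0], [[-0.01, 0, 0], 0], [[-0.008, 0, 0], 0], [[-0.004, 0, 0], 0], [[-0.004, 0, 0], 0], [[0, 0, 0], 0]])

```text
time: 16.52
eef_pos: [0.6093, 0.0045, 0.0132]
eef_rot: [3.103, -0.027, 1.568]
force: [1.4, 0.9, 0.2]
opening: 0.585
grip_force: 0.7
```

send_rows(targets=[[[-0.003, 0, 0], 0], [[-0.003, 0, 0], 0], [[0, 0, 0], 0]])

```text
time: 16.9
eef_pos: [0.6097, 0.0029, 0.0133]
eef_rot: [3.102, -0.033, 1.566]
force: [1.4, 15.9, 1.9]
opening: 0.585
grip_force: 8.3
```

Contact with the stop at 16 N. Next I'll retreat, go round behind the carton and press it to the rail.

send_rows(targets=[[[0.03, 0, 0], 0], [[0, 0, -0.055], 0], [[0, 0, -0.055], 0], [[-0.039, -0.029, 0], 0], [[-0.039, -0.029, 0], 0], [[-0.039, -0.029, 0], 0], [[-0.039, -0.029, 0], 0], [[0, 0, 0], 0.17]])

```text
time: 17.9
eef_pos: [0.4857, -0.132, 0.1144]
eef_rot: [3.111, -0.032, 1.39]
force: [1.0, -0.5, 0.3]
opening: 0.583
grip_force: 0.0
```

send_rows(targets=[[[0, 0, 0], 0.175], [[0, 0, 0], 0.175], [[0, 0, 0], 0.175], [[0, 0, 0], 0.175], [[0, 0, 0], 0.175], [[0, 0, 0], 0.175], [[0, 0, 0], 0.175], [[0, 0, 0], 0.175]])

```text
time: 18.9
eef_pos: [0.4879, -0.13, 0.1145]
eef_rot: [-3.115, -0.037, -0.009]
force: [-0.3, -0.6, 0.1]
opening: 0.587
grip_force: 0.0
```

```bash
python3 st.py
```

```text
18.9 [-0.308  0.276  1.881  0.045  0.958  1.246] [ 0.4879 -0.13    0.1145] [-3.115 -0.037 -0.009] z [ 0.037  0.027 -0.999]
```

send_rows(targets=[[[0.017, -0.008, 0], 0], [[0, 0, 0.05], 0], [[0, 0, 0.05], 0], [[0, 0, 0], 0], [[0.015, 0, 0], 0], [[0.01, 0, 0], 0], [[0.008, 0, 0], 0], [[0, 0, 0], 0]])

```text
time: 19.9
eef_pos: [0.544, -0.1189, 0.0183]
eef_rot: [-3.114, -0.041, -0.003]
force: [0.2, -0.0, 0.1]
opening: 0.585
grip_force: 0.0
```

send_rows(targets=[[[0.006, 0, 0], 0], [[0.004, 0, 0], 0], [[0.004, 0, 0], 0], [[0, 0, 0], 0]])

```text
time: 20.4
eef_pos: [0.5565, -0.1186, 0.0178]
eef_rot: [-3.114, -0.038, -0.003]
force: [-2.4, 0.1, 1.4]
opening: 0.584
grip_force: 1.3
```

send_rows(targets=[[[0.003, 0, 0], 0], [[0.003, 0, 0], 0], [[0, 0, 0], 0]])

```text
time: 20.78
eef_pos: [0.5573, -0.1176, 0.0177]
eef_rot: [-3.111, -0.028, -0.004]
force: [-13.8, 2.3, 10.4]
opening: 0.585
grip_force: 6.7
```

send_rows(targets=[[[0.002, 0, 0], 0], [[0, 0, 0], 0]])

```text
time: 21.02
eef_pos: [0.5572, -0.1175, 0.0177]
eef_rot: [-3.111, -0.024, -0.004]
force: [-18.6, 2.1, 14.1]
opening: 0.585
grip_force: 9.1
```

send_rows(targets=[[[-0.008, 0, 0], 0], [[-0.03, 0, 0], 0], [[0, 0, -0.055], 0], [[0, 0, -0.055], 0], [[0.02, -0.045, 0], 0], [[0.02, -0.045, 0], 0], [[0.02, -0.045, 0], 0], [[0.022, -0.045, 0], 0]])

```text
time: 22.02
eef_pos: [0.6066, 0.0596, 0.1354]
eef_rot: [-3.114, -0.043, -0.004]
force: [0.8, -0.7, -0.1]
opening: 0.586
grip_force: 0.0
```

send_rows(targets=[[[0, 0, 0], -0.175], [[0, 0, 0], -0.175], [[0, 0, 0], -0.175], [[0, 0, 0], -0.175], [[0, 0, 0], -0.175], [[0, 0, 0], -0.175], [[0, 0, 0], -0.175], [[0, 0, 0], -0.175]])

```text
time: 23.02
eef_pos: [0.6061, 0.0582, 0.1351]
eef_rot: [3.104, -0.035, 1.404]
force: [0.7, 0.1, -0.4]
opening: 0.585
grip_force: 0.0
```

send_rows(targets=[[[0.03, 0, 0], -0.17], [[0, 0, 0], 0]])

```text
time: 23.28
eef_pos: [0.6113, 0.0889, 0.1362]
eef_rot: [3.099, -0.029, 1.569]
force: [-1.0, -0.0, -0.3]
opening: 0.586
grip_force: 0.0
```

```bash
python3 st.py; python3 -c "
from h import *
i=manip.snapshot('top')
cv2.imwrite('pics/crop3.png',cv2.resize(i[145:225,240:380],None,fx=5,fy=5,interpolation=cv2.INTER_CUBIC))"
```

```text
23.275 [0.113 0.412 1.606 0.027 1.078 0.103] [0.6113 0.0889 0.1362] [ 3.099 -0.029  1.569] z [ 0.042  0.028 -0.999]
```

View pics/crop3.png

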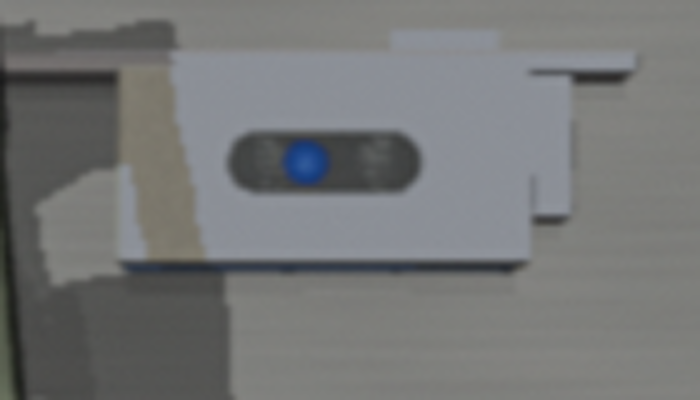

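The carton looks flush with both the rail and the stop (its right end at crop x≈530 meets the stop). I'll make one light confirming nudge on the end.

send_rows(targets=[[[0, 0.003, 0.05], 0], [[0, 0, 0.05], 0], [[0, 0, 0.02], 0], [[-0.03, 0, 0], 0], [[-0.03, 0, 0], 0], [[-0.015, 0, 0], 0], [[-0.006, 0, 0], 0], [[0, 0, 0], 0]])

```text
time: 24.32
eef_pos: [0.6176, 0.0098, 0.0141]
eef_rot: [3.102, -0.028, 1.567]
force: [-0.1, -0.1, 1.0]
opening: 0.581
grip_force: 0.0
```

send_rows(targets=[[[-0.003, 0, 0], 0], [[-0.003, 0, 0], 0], [[0, 0, 0], 0]])

```text
time: 24.7
eef_pos: [0.6174, 0.0041, 0.0138]
eef_rot: [3.102, -0.028, 1.568]
force: [-0.1, 0.2, 0.8]
opening: 0.586
grip_force: 0.2
```

send_rows(targets=[[[-0.003, 0, 0], 0], [[-0.002, 0, 0], 0], [[0, 0, 0], 0]])

```text
time: 25.08
eef_pos: [0.6173, 0.0029, 0.0139]
eef_rot: [3.103, -0.034, 1.564]
force: [-0.1, 15.6, 1.0]
opening: 0.588
grip_force: 7.2
```

send_rows(targets=[[[0.006, 0, 0], 0], [[0.03, 0, 0], 0], [[0.02, 0, 0], 0], [[0, 0, -0.05], 0], [[0, 0, -0.05], 0], [[0, 0, -0.05], 0], [[0.04, 0, 0], 0], [[0, 0, 0], 0]])

```text
time: 26.08
eef_pos: [0.6119, 0.0925, 0.167]
eef_rot: [3.101, -0.028, 1.57]
force: [0.4, -0.4, 0.7]
opening: 0.585
grip_force: 0.0
```

```bash
python3 -c "
from h import *
i=manip.snapshot('top');j=manip.snapshot('scene')
a=cv2.resize(i[145:225,240:380],None,fx=4,fy=4,interpolation=cv2.INTER_CUBIC)
b=cv2.resize(j[170:290,190:330],None,fx=4,fy=2.2,interpolation=cv2.INTER_CUBIC)
cv2.imwrite('pics/fin.png',np.vstack([a,b]))"
```

```text
(no output)
```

View pics/fin.png

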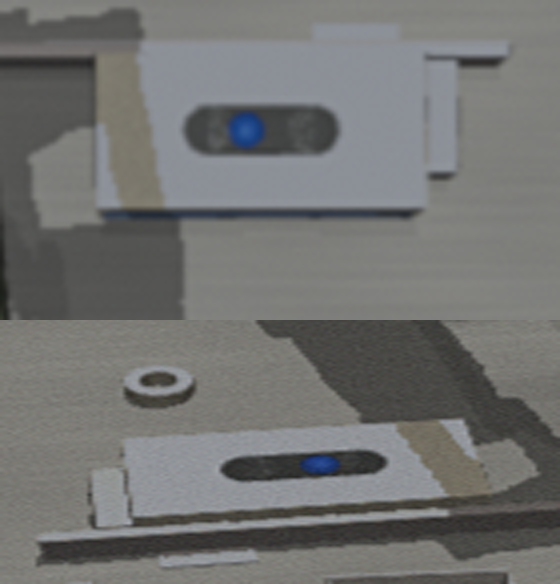

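The carton is flush along the rail and tight against the stop in both views, the edges are parallel, and the robot is clear of it. Handing in.

```bash
python3 -c "
from h import *
print(manip.sign_off())"
```

```text
the job is handed in; nothing more can be done
None
```

I pushed the large glove carton until its long side lay flat against the rail and its end was against the rectangular stop, with no gap visible at either, then handed the job in at about 26 s; no verdict came back.

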